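# Start the kiln from its control box

## Robot

A 7-joint arm with a two-finger parallel gripper is mounted at the origin on the work surface. World frame = base frame: x ahead of the robot, y to its left, z up, the work surface at z = 0. Lengths are in m, angles in degrees, forces in N, time in s.
With the tool pointing down it reaches from about 0.425 to 0.875 m from the base axis. Payload 4.7 kg.
Tool frame: the origin (TCP) lies on the centre line of the jaws, within the pads' length; the fingertips stand 19 mm ahead of it and the grasp point (between the pads) is the TCP; z points along the fingers, y is the line along which they close (so a half turn about z gives the same grasp; the last joint's range is limited). The gripper opens to 87 mm and grips with 3 to 60 N. Pads are 19 mm wide; open, the fingers measure 117 mm over their backs; the gripper's body (75 mm by 190 mm) begins 51 mm behind the grasp point.
Start: joints at [66.125, 18.392, -4.016, 83.108, 1.295, 78.541, -3.26], TCP at [0.271, -0.591, 0.242] pointing down, gripper open.
Joint ranges: [-163.93, 163.93], [-17.29, 119.83], [-79.2, 71.16], [3.27, 140.29], [-89.18, 269.18], [5.43, 117.66], [-154.24, 154.24]. Speed limits (degrees/s): [147.25, 147.25, 180, 180, 180, 180, 180].

## Interface

Orientations are given as [roll, pitch, yaw] about the fixed x, y, z axes, in that order (R = Rz(yaw) Ry(pitch) Rx(roll)).
In Python, from cell import env, imaging gives the robot as it stands.
- The arm moves only by the shell command python3 -m crank 'ROWS' [OPENING] [FORCE]. ROWS is JSON, a list of rows, each an object of numbers: "x", "y", "z": the shift along the tool's x, y, z in m; "turn": the turn about the tool's z in rad. In form: [{"x": .., "y": .., "z": .., "turn": ..}, ...]. A call has 1 to 12 rows; each row is the pose to reach, as a shift and turn from the pose commanded when the call began, along the tool's axes at that moment; what a row does not reach only later rows make up. A row lasts 1/8 s, in which the tool goes at most 62.5 mm and 10.7 degrees, less where a joint would pass 70% of its speed; a pose out of reach is approached as far as the arm can. A call with a gripper value outside its range is refused whole. OPENING is the finger opening in m, from 0 to 0.087, set as the call begins (- or left out, the last holds). The fingers move at their own pace and stop on an object; FORCE is the grip in N (left out, the last holds). Time passes only in rows, so rows that repeat a pose let the fingers close. It gives the time, the measured TCP pose, the force, the opening and the grip force at its end, in the units of the state.
- env.get_obs(): the state, without advancing time (a new reading comes with each control period).
- imaging.read_camera(name): name is "scene" or "side" or "wrist"; returns the picture (384x512x3 uint8, red, green, blue); there is no depth.
- imaging.get_calibration(name): a dict with "camera_matrix" (3x3 intrinsics, pixels), "k1" (the pictures are not rectified: a ray, as slopes to the right and down, at radius r is drawn at 1 + k1 r^2 times it, then the intrinsics apply), "position" and "attitude" of the camera in the world. Camera axes: x right, y up, looking along -z (the intrinsics and any distortion apply to the point x, -y, -z); pixel columns grow to the right and rows downward; lengths in m; the calibration is good to about 2 mm. A picture is of the moment at which its call begins: read the wrist's pose just before it. get_calibration takes no time and is no camera call; for the wrist camera it gives the pose at the moment of the call.
- env.sign_off(): hands the job in; it is judged then, once.
The state is a dict: "time_s": time; "qpos": joint angles; "joint_velocities": joint speeds; "effort": joint torques, N m; "tool_pos": TCP position; "tool_rot": TCP orientation; "force": force on the tool from outside, world axes, zero at the start; "wrist_torque": the same for the moment, N m; "grip_width": finger opening in m; "grasp_force": force on a finger pad.
Only numpy, scipy, OpenCV 4.12 (cv2) and the standard library are available. Lean on these libraries where they do the work, as an engineer would, in place of code of your own. Each camera call takes 0.05 s, during which the arm holds its last target. There are 200 camera calls.

## Task

Start the kiln from the grey control box on the bench, pressing with the fingertips only: first press down the raised end of the rocker switch until it is fully over, then push the round button fully in so that it stays in, and last press the square key fully down, hold it down for two seconds and let it come back up. Do not press the long narrow key and do not press the others out of that order. Pick nothing up, and leave the things standing around the box where they are.

Things in the scene. Friction and masses are not known exactly. Their poses are not given: they have to be found in the camera images.
- console: Grey kiln control box, fixed, 160 (x) x 310 (y) x 45 mm high; a rib along its far edge (x 50 to 80 mm) rises to 63 mm. Origin: centre of its underside; x to the far side, away from the robot, y to the left. On its top four controls stand in a row along y, 70 mm apart, at x = -15 mm, in any order. Each has a fixed black bezel 76 (x) x 58 (y) x 8 mm (top 53 mm above the bench) and a white cap.
- rocker_mod: Black bezel of the rocker switch, fixed on the box. Origin: centre of its underside, on the box's top; z up, x pointing to the box's far (display) side.
- rocker (a joint): Rocker angle, rad: 0 off (near end raised), 0.35 fully over (near half level, far end raised). Starts at 0 to 0.05. White V-shaped rocker, 30 mm wide, two halves 32 mm long along x, hinged at the V's root over the bezel's centre, 57 mm above the bench; the raised end is 11 mm higher. Pressing down the raised end takes about 3 N; no spring, it stays where it is left.
- rocker_end (a point): Point on the top face of the near (at the start raised) half of the rocker, 24 mm from the V's root; moves with it, from 65 mm to 57 mm above the bench. Press down here.
- round_mod: Black bezel of the round button, fixed on the box. Origin: centre of its underside, on the box's top; z up, x pointing to the box's far (display) side.
- round_key (a joint): Round button travel, m: 0 out, 0.008 fully in. Push-lock: about 4 N pushes it in, and it stays where it is left.
- round_top (a point): Centre of the top face of the round white button, 32 mm in diameter, moves with it: 65 mm above the bench when out, 57 mm when fully in. Pressed straight down.
- square_mod: Black bezel of the square key, fixed on the box. Origin: centre of its underside, on the box's top; z up, x pointing to the box's far (display) side.
- square_key (a joint): Square key travel, m: 0 up, 0.008 fully down. Springs back; 1.8 N starts it and 6 N holds it fully down.
- square_top (a point): Centre of the top face of the square white key, 30 x 30 mm, moves with it: 65 mm above the bench when up, 57 mm when fully down. Pressed straight down.
- bar_key (a joint): Travel of the long narrow key, m: 0 up, 0.008 down; springs back. It cancels the firing and must not be pressed.
- bar_top (a point): Centre of the top face of the long narrow white key, 50 (x) x 14 (y) mm, 65 mm above the bench.
- tumbler: Loose blue ceramic tumbler, 72 mm in diameter at the rim, 85 mm high, standing beyond the box's left end. Origin: centre of its underside. Leave alone.
- tree: Loose white ceramic fir tree, 72 mm in diameter at the foot, 122 mm high, standing beyond the box's right end. Origin: centre of its underside. Leave alone.
- glaze_jar: Loose lidded glaze jar, 56 mm in diameter, 70 mm high, standing beyond the box's display side. Origin: centre of its underside. Leave alone.
- clay_tool: Loose wooden modelling stick, 12 mm thick, about 150 mm long, lying on the bench between box and robot. Origin: at its middle, underside. Leave alone.

How it is judged:
By the outcome, as a careful person would: the job done as asked, in the order asked, and still so for the second after the job is handed in, with the robot touching nothing.
It also fails if it takes over 42 s, if anything falls off the work surface, if the arm or the gripper's body presses on something with over 40 N, if the wrist force passes 120 N, or if a joint passes its speed limit or range.

## Working session

There is one attempt and no reset: what is moved stays moved. The work goes in short steps, Python scripts to look and compute and a shell command to move; the robot and the scene stay as the last step left them, time stands still between calls to the robot, and variables do not carry over. Pictures are saved under pics/ and viewed, at most 10 in all, crops included, and the job is handed in when it is done.

```bash
mkdir -p pics; ls; cat > h.py <<'E'
import numpy as np,cv2
from cell import env,imaging
from scipy.spatial.transform import Rotation as R
def rot(a):
    a=np.array(a,float)
    return a if a.shape==(3,3) else (R.from_quat(a).as_matrix() if a.size==4 else R.from_euler('xyz',a,degrees=True).as_matrix())
def ray(c,u,v):
    K=np.array(c['camera_matrix']);d=np.array([(u-K[0,2])/K[0,0],(v-K[1,2])/K[1,1]]);s=d.copy()
    for _ in range(30): s=d/(1+c['k1']*(s@s))
    return rot(c['attitude'])@np.array([s[0],-s[1],-1])
def hit(c,u,v,z):
    p=np.array(c['position']);r=ray(c,u,v);return p+r*(z-p[2])/r[2]
E
python3 - <<'E'
from h import *
ims=[]
for n in ['scene','side']:
    im=imaging.read_camera(n);print(n,imaging.get_calibration(n));cv2.imwrite(f'pics/{n}0.png',cv2.resize(im[:,:,::-1],(768,576),interpolation=cv2.INTER_CUBIC))
print(env.get_obs())
E
```

```text
pics
scene {'camera_matrix': array([[481.10641111,   0.        , 249.65365644],
       [  0.        , 481.10641111, 188.66458945],
       [  0.        ,   0.        ,   1.        ]]), 'k1': -0.09458481997136212, 'position': array([ 1.12741416, -0.03770973,  0.83149174]), 'attitude': array([37.19829642, -1.05065413, 84.81185535])}
side {'camera_matrix': array([[404.54130514,   0.        , 256.12344451],
       [  0.        , 404.54130514, 188.57921945],
       [  0.        ,   0.        ,   1.        ]]), 'k1': -0.0535481938140698, 'position': array([0.13083177, 0.54581491, 0.60301325]), 'attitude': array([  50.86530663,    0.37858382, -141.29096437])}
{'time_s': 0.1, 'qpos': array([66.12568576, 18.43267203, -4.01422748, 83.16776902,  1.29449716,
       78.54130546, -3.26015778]), 'joint_velocities': array([-0.02020072, -0.11418911, -0.01676246, -0.14680758, -0.1294288 ,
       -0.03581497, -0.02091609]), 'effort': array([ 2.27033383e-04, -4.92569053e+01, -4.05471465e-01, -3.13398528e+01,
       -6.42698910e-02,  3.94590315e-02,  9.43873715e-05]), 'tool_pos': array([ 0.27118265, -0.59021779,  0.2405962 ]), 'tool_rot': array([-1.79903452e+02,  5.43044454e-03,  2.46824145e+01]), 'force': array([-0.73209043,  0.3008284 , -0.29631359]), 'wrist_torque': array([-0.00037002,  0.04759753,  0.02315327]), 'grasp_force': 0.0, 'grip_width': 0.08687335272265945}
```

View pics/scene0.png

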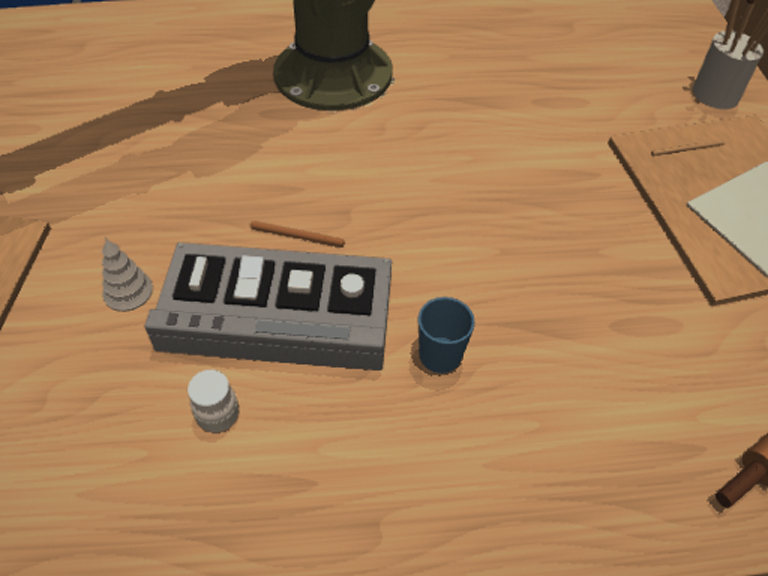

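View pics/side0.png

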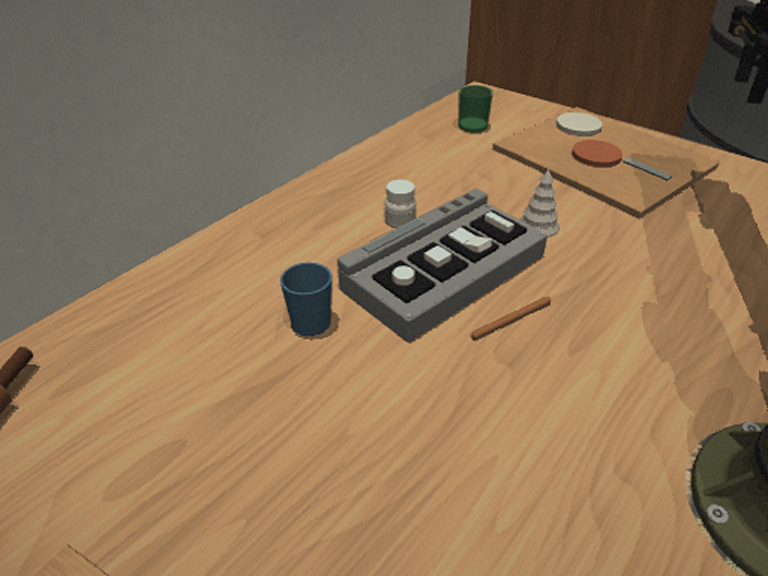

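The scene view shows, left to right, the bar key (199,272), the rocker (248,278), the square key (299,280) and the round button (352,284). The tree and tumbler stand beyond the box ends, the jar behind it, and the stick is at the near side. The side view agrees with this order.

```bash
python3 - <<'E'
from h import *
S=imaging.get_calibration('scene');D=imaging.get_calibration('side')
f=lambda c,U,V,z:hit(c,(U+.5)/1.5-.5,(V+.5)/1.5-.5,z)[:2].round(4)
print('near corners',f(S,391,258,.045),f(S,180,244,.045),'rib far',f(S,147,326,.063),f(S,386,347,.063))
for n,U,V in [('round',352,284),('sq',299,280),('bar',199,269)]: print(n,f(S,U,V,.065))
for n,U,V in [('round',403,273),('sq',437,255),('bar',499,221)]: print('D',n,f(D,U,V,.065))
print('rocker root',f(S,249,278,.057),f(D,474,243,.057))
print('tumbler rim',f(S,446,318,.085),'tree tip',f(S,108,238,.122),'jar',f(S,210,385,.07),'stick',f(S,252,224,.012),f(S,343,243,.012))
print(imaging.get_calibration('wrist'))
E
```

```text
near corners [0.4915 0.0575] [ 0.4427 -0.2405] rib far [ 0.5939 -0.2685] [0.6488 0.0341]
round [ 0.5481 -0.0014]
sq [ 0.536  -0.0715]
bar [ 0.5069 -0.2062]
D round [ 0.5406 -0.0024]
D sq [ 0.5271 -0.0682]
D bar [ 0.5014 -0.2055]
rocker root [ 0.5213 -0.1393] [ 0.5058 -0.1386]
tumbler rim [0.6258 0.1116] tree tip [ 0.4919 -0.316 ] jar [ 0.6903 -0.1823] stick [ 0.3824 -0.1423] [ 0.4307 -0.0068]
{'camera_matrix': array([[284.5268357 ,   0.        , 254.20323562],
       [  0.        , 284.5268357 , 188.92830613],
       [  0.        ,   0.        ,   1.        ]]), 'k1': -0.05122106738267106, 'position': array([ 0.34711199, -0.55561389,  0.38528824]), 'attitude': array([-17.45125233,   0.11306917, -65.28787439])}
```

```bash
python3 -m crank '[{"x":0.012,"y":-0.01,"turn":0.02},{"x":0.04,"y":-0.032,"turn":0.06},{"x":0.079,"y":-0.064,"turn":0.12},{"x":0.118,"y":-0.096,"turn":0.18},{"x":0.158,"y":-0.128,"turn":0.24},{"x":0.198,"y":-0.16,"turn":0.30},{"x":0.237,"y":-0.192,"turn":0.36},{"x":0.276,"y":-0.224,"turn":0.42},{"x":0.316,"y":-0.256,"turn":0.48},{"x":0.355,"y":-0.288,"turn":0.54},{"x":0.385,"y":-0.312,"turn":0.59},{"x":0.395,"y":-0.32,"turn":0.61}]' 0 10
python3 -m crank '[{},{},{}]' 
python3 - <<'E'
from h import *
o=env.get_obs();print(o['tool_pos'],o['tool_rot'],o['time_s'],o['force'],o['grip_width'])
print(imaging.get_calibration('wrist'))
cv2.imwrite('pics/w1.png',cv2.resize(imaging.read_camera('wrist')[:,:,::-1],(768,576),interpolation=cv2.INTER_CUBIC))
E
```

```text
[ 0.27118265 -0.59021779  0.2405962 ] [-1.79903452e+02  5.43044454e-03  2.46824145e+01] 0.1 [-0.73209043  0.3008284  -0.29631359] 0.08687335272265945
{'camera_matrix': array([[284.5268357 ,   0.        , 254.20323562],
       [  0.        , 284.5268357 , 188.92830613],
       [  0.        ,   0.        ,   1.        ]]), 'k1': -0.05122106738267106, 'position': array([ 0.34711199, -0.55561389,  0.38528824]), 'attitude': array([-17.45125233,   0.11306917, -65.28787439])}invalid input
invalid input
```

View pics/w1.png

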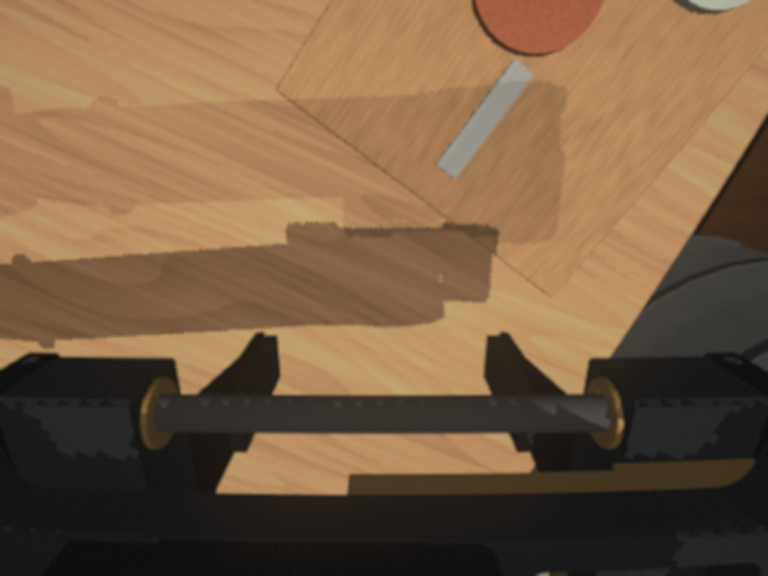

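The wrist view still shows the start place, with the open fingers at (265,350) and (500,350). The call was refused because every row has to give all four numbers.

```bash
python3 -m crank '[{"x":0.012,"y":-0.01,"z":0,"turn":0.02},{"x":0.04,"y":-0.032,"z":0,"turn":0.06},{"x":0.079,"y":-0.064,"z":0,"turn":0.12},{"x":0.118,"y":-0.096,"z":0,"turn":0.18},{"x":0.158,"y":-0.128,"z":0,"turn":0.24},{"x":0.198,"y":-0.16,"z":0,"turn":0.30},{"x":0.237,"y":-0.192,"z":0,"turn":0.36},{"x":0.276,"y":-0.224,"z":0,"turn":0.42},{"x":0.316,"y":-0.256,"z":0,"turn":0.48},{"x":0.355,"y":-0.288,"z":0,"turn":0.54},{"x":0.385,"y":-0.312,"z":0,"turn":0.59},{"x":0.395,"y":-0.32,"z":0,"turn":0.61}]' 0 10
python3 -m crank '[{"x":0,"y":0,"z":0,"turn":0},{"x":0,"y":0,"z":0,"turn":0}]' 
python3 - <<'E'
from h import *
o=env.get_obs();print(o['tool_pos'],o['tool_rot'],o['time_s'],o['force'],o['grip_width'])
c=imaging.get_calibration('wrist');print(c['position'],c['attitude'])
cv2.imwrite('pics/w2.png',cv2.resize(imaging.read_camera('wrist')[:,:,::-1],(768,576),interpolation=cv2.INTER_CUBIC))
E
```

```text
time_s: 1.65
tool_pos: [0.4976, -0.1316, 0.2414]
tool_rot: [-180.0, 0.0, -10.0]
force: [0.3, -0.2, -0.2]
grip_width: 0.0002
grasp_force: 0.0
time_s: 1.9
tool_pos: [0.4962, -0.136, 0.2413]
tool_rot: [180.0, 0.0, -10.3]
force: [0.0, -0.8, 0.4]
grip_width: 0.0005
grasp_force: 0.0
[ 0.49619508 -0.13599505  0.24133446] [ 1.79965892e+02  2.93901221e-02 -1.03232121e+01] 1.9 [ 0.01526892 -0.78158807  0.39441255] 0.0005091816893800654
[ 0.57830661 -0.15067288  0.38600435] [-1.74935412e+01  5.30552054e-03 -1.00298891e+02]
```

View pics/w2.png

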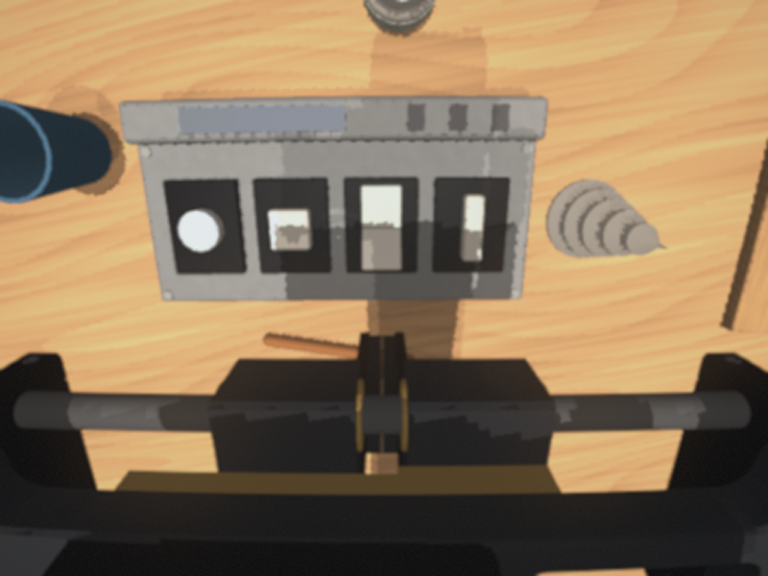

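The wrist view from above shows the bezels, with the round cap at (200,231), square cap (291,229), rocker (381,185–270) and bar (473,228). The closed fingers are at (382,340), well aligned with the rocker.

```bash
python3 - <<'E'
from h import *
c=imaging.get_calibration('wrist')
f=lambda U,V,z:hit(c,(U+.5)/1.5-.5,(V+.5)/1.5-.5,z)[:2]
B={'round':[(165,180),(238,180),(245,272),(176,273)],'sq':[(253,178),(327,178),(331,272),(261,272)],'rock':[(345,178),(418,178),(417,272),(346,272)],'bar':[(434,178),(509,178),(503,272),(432,272)]}
C=[]
for n,q in B.items():
    p=np.array([f(*a,.053) for a in q]);C.append(p.mean(0));print(n,p.mean(0).round(4),np.linalg.norm(p[0]-p[1]).round(3),np.linalg.norm(p[0]-p[3]).round(3))
C=np.array(C);m=C.mean(0);d=C[0]-C[3];print('yaw',np.degrees(np.arctan2(-d[0],d[1])),np.linalg.norm(d)/3)
print('caps',f(200,231,.065),f(291,229,.065),f(473,228,.065))
ex=np.array([d[1],-d[0]])/np.linalg.norm(d);ey=d/np.linalg.norm(d)
o=env.get_obs();Rt=rot(o['tool_rot'])
T=[m+ey*.105,m+ey*.035,m-ey*.035-ex*.023]
for n,t in zip(['round','sq','rock_end'],T): print(n,t.round(4),'tool shift',(Rt.T@np.r_[t-o['tool_pos'][:2],0]).round(4))
E
```

```text
round [ 0.5459 -0.0033] 0.057 0.075
sq [ 0.534  -0.0719] 0.057 0.075
rock [ 0.5214 -0.1405] 0.056 0.074
bar [ 0.5091 -0.2087] 0.057 0.074
yaw -10.153843553243586 0.06956762483414165
caps [ 0.54536093 -0.00334823] [ 0.53396593 -0.07278855] [ 0.509906   -0.20903925]
round [ 0.5461 -0.0027] tool shift [ 2.510e-02 -1.403e-01 -1.000e-04]
sq [ 0.5338 -0.0716] tool shift [ 0.0254 -0.0703 -0.    ]
rock_end [ 0.4988 -0.1365] tool shift [ 0.0026 -0.0002 -0.    ]
```

```bash
python3 -m crank '[{"x":0.002,"y":0,"z":0.02,"turn":0},{"x":0.002,"y":0,"z":0.06,"turn":0},{"x":0.002,"y":0,"z":0.1,"turn":0},{"x":0.002,"y":0,"z":0.13,"turn":0},{"x":0.002,"y":0,"z":0.146,"turn":0},{"x":0.002,"y":0,"z":0.146,"turn":0},{"x":0.002,"y":0,"z":0.146,"turn":0}]'
python3 -m crank '[{"x":0,"y":0,"z":0.003,"turn":0},{"x":0,"y":0,"z":0.006,"turn":0},{"x":0,"y":0,"z":0.009,"turn":0},{"x":0,"y":0,"z":0.012,"turn":0},{"x":0,"y":0,"z":0.015,"turn":0},{"x":0,"y":0,"z":0.017,"turn":0},{"x":0,"y":0,"z":0.017,"turn":0},{"x":0,"y":0,"z":0.017,"turn":0}]'
```

```text
time_s: 2.82
tool_pos: [0.4996, -0.1358, 0.0968]
tool_rot: [180.0, -0.1, -10.3]
force: [0.2, -0.4, 0.1]
grip_width: 0.0004
grasp_force: 0.0
time_s: 3.82
tool_pos: [0.4992, -0.1354, 0.0785]
tool_rot: [-180.0, -0.1, -10.3]
force: [0.2, -0.2, 0.3]
grip_width: 0.0005
grasp_force: 0.0
```

```bash
python3 -m crank '[{"x":0,"y":0,"z":0.001,"turn":0},{"x":0,"y":0,"z":0.002,"turn":0},{"x":0,"y":0,"z":0.003,"turn":0},{"x":0,"y":0,"z":0.003,"turn":0}]'
python3 -m crank '[{"x":0,"y":0,"z":0.001,"turn":0},{"x":0,"y":0,"z":0.002,"turn":0},{"x":0,"y":0,"z":0.002,"turn":0},{"x":0,"y":0,"z":0.002,"turn":0}]'
```

```text
time_s: 4.32
tool_pos: [0.4992, -0.1353, 0.0764]
tool_rot: [180.0, -0.1, -10.3]
force: [-2.4, 0.6, 6.2]
grip_width: 0.0007
grasp_force: 3.3
time_s: 4.82
tool_pos: [0.4993, -0.1354, 0.0762]
tool_rot: [179.9, -0.1, -10.3]
force: [-6.4, 1.8, 19.5]
grip_width: 0.0007
grasp_force: 9.8
```

```bash
python3 -m crank '[{"x":0,"y":0,"z":-0.02,"turn":0},{"x":0,"y":0,"z":-0.045,"turn":0},{"x":0.005,"y":-0.03,"z":-0.05,"turn":0},{"x":0.013,"y":-0.08,"z":-0.05,"turn":0},{"x":0.02,"y":-0.12,"z":-0.05,"turn":0},{"x":0.0225,"y":-0.139,"z":-0.05,"turn":0},{"x":0.0225,"y":-0.139,"z":-0.05,"turn":0},{"x":0.0225,"y":-0.139,"z":-0.05,"turn":0}]'
python3 - <<'E'
from h import *
w=imaging.read_camera('wrist');s=imaging.read_camera('side')
a=cv2.resize(w[:,:,::-1],(512,384));b=cv2.resize(s[110:230,200:380,::-1],(576,384),interpolation=cv2.INTER_CUBIC)
cv2.imwrite('pics/w3.png',cv2.resize(w[:,:,::-1],(768,576)));cv2.imwrite('pics/s3.png',b)
E
```

```text
time_s: 5.82
tool_pos: [0.5451, -0.004, 0.1231]
tool_rot: [179.9, 0.0, -10.3]
force: [-0.0, 0.3, 0.4]
grip_width: 0.0007
grasp_force: 0.0
```

View pics/w3.png

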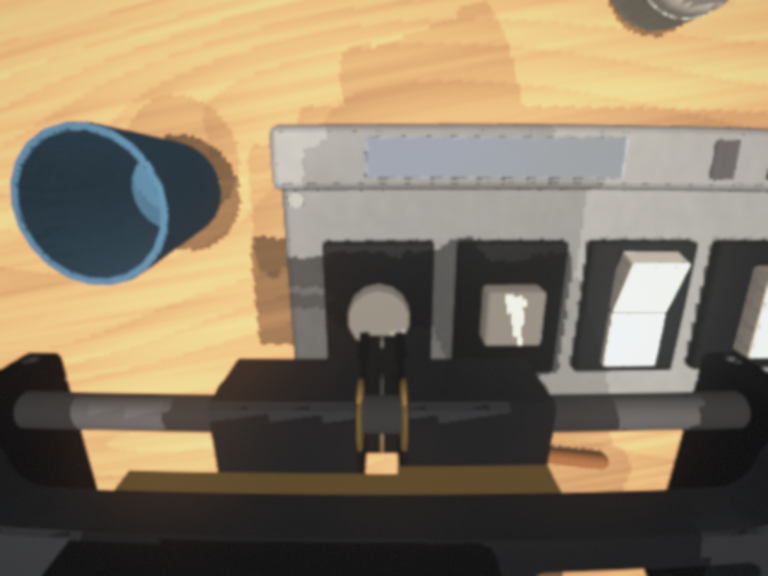

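View pics/s3.png

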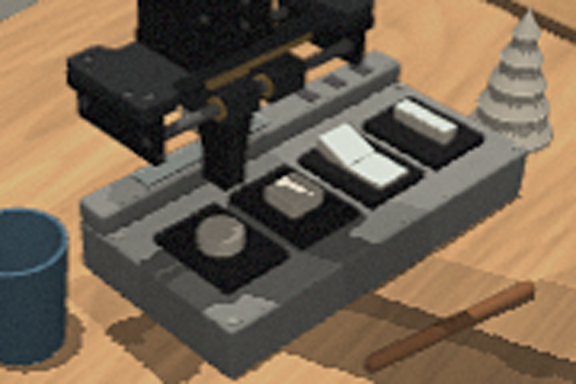

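The rocker is fully over: in the side crop its far half is up at (345,147) and its near half is level. The fingers (382,340) stand over the round button (380,317), so I press it next.

```bash
python3 -m crank '[{"x":0.001,"y":-0.001,"z":0.015,"turn":0},{"x":0.001,"y":-0.001,"z":0.03,"turn":0},{"x":0.001,"y":-0.001,"z":0.036,"turn":0},{"x":0.001,"y":-0.001,"z":0.039,"turn":0},{"x":0.001,"y":-0.001,"z":0.042,"turn":0},{"x":0.001,"y":-0.001,"z":0.045,"turn":0},{"x":0.001,"y":-0.001,"z":0.047,"turn":0},{"x":0.001,"y":-0.001,"z":0.048,"turn":0},{"x":0.001,"y":-0.001,"z":0.048,"turn":0}]'
python3 -m crank '[{"x":0,"y":0,"z":0.001,"turn":0},{"x":0,"y":0,"z":0.002,"turn":0},{"x":0,"y":0,"z":0.003,"turn":0},{"x":0,"y":0,"z":0.003,"turn":0}]'
```

```text
time_s: 7.05
tool_pos: [0.5467, -0.0017, 0.0763]
tool_rot: [180.0, 0.0, -10.3]
force: [-5.1, -1.6, 8.2]
grip_width: 0.0006
grasp_force: 4.2
time_s: 7.55
tool_pos: [0.5468, -0.0017, 0.0759]
tool_rot: [179.9, -0.0, -10.3]
force: [-11.9, -1.6, 25.4]
grip_width: 0.0003
grasp_force: 12.9
```

```bash
python3 -m crank '[{"x":0,"y":0,"z":-0.02,"turn":0},{"x":0,"y":0,"z":-0.04,"turn":0},{"x":0,"y":0.02,"z":-0.045,"turn":0},{"x":0,"y":0.05,"z":-0.045,"turn":0},{"x":0,"y":0.0705,"z":-0.045,"turn":0},{"x":0,"y":0.0705,"z":-0.045,"turn":0},{"x":0,"y":0.0705,"z":-0.045,"turn":0}]'
python3 - <<'E'
from h import *
s=imaging.read_camera('side')
cv2.imwrite('pics/s4.png',cv2.resize(s[110:230,200:380,::-1],(576,384),interpolation=cv2.INTER_CUBIC))
E
```

```text
time_s: 8.43
tool_pos: [0.5347, -0.0699, 0.1176]
tool_rot: [-179.9, -0.1, -10.2]
force: [0.1, 0.9, 0.8]
grip_width: 0.0003
grasp_force: 0.0
```

View pics/s4.png

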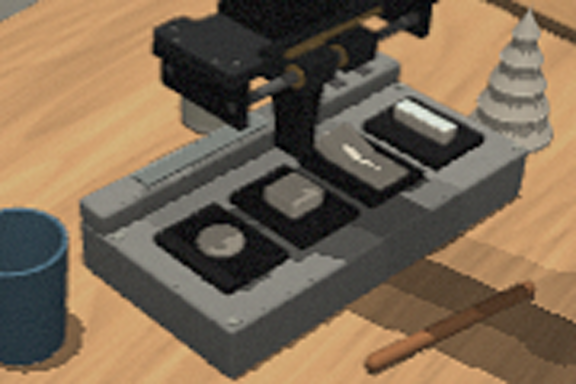

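The round button at (220,240) is down and staying in, and the rocker is still over. Next is the square key.

```bash
python3 -m crank '[{"x":0,"y":0.001,"z":0.015,"turn":0},{"x":0,"y":0.001,"z":0.026,"turn":0},{"x":0,"y":0.001,"z":0.031,"turn":0},{"x":0,"y":0.001,"z":0.035,"turn":0},{"x":0,"y":0.001,"z":0.039,"turn":0},{"x":0,"y":0.001,"z":0.042,"turn":0},{"x":0,"y":0.001,"z":0.045,"turn":0},{"x":0,"y":0.001,"z":0.046,"turn":0},{"x":0,"y":0.001,"z":0.046,"turn":0}]'
```

```text
time_s: 9.6
tool_pos: [0.5338, -0.0718, 0.076]
tool_rot: [179.9, 0.1, -10.3]
force: [-14.7, 1.3, 32.3]
grip_width: 0.0006
grasp_force: 16.6
```

```bash
python3 -m crank '[{"x":0,"y":0,"z":0.001,"turn":0},{"x":0,"y":0,"z":0.001,"turn":0},{"x":0,"y":0,"z":0.002,"turn":0},{"x":0,"y":0,"z":0.002,"turn":0}]'
```

```text
time_s: 10.1
tool_pos: [0.5338, -0.0718, 0.0758]
tool_rot: [179.8, 0.1, -10.3]
force: [-18.9, 1.9, 45.4]
grip_width: 0.0007
grasp_force: 22.6
```

```bash
python3 -m crank '[{"x":0,"y":0,"z":0,"turn":0},{"x":0,"y":0,"z":0,"turn":0},{"x":0,"y":0,"z":0,"turn":0},{"x":0,"y":0,"z":0,"turn":0},{"x":0,"y":0,"z":0,"turn":0},{"x":0,"y":0,"z":0,"turn":0},{"x":0,"y":0,"z":0,"turn":0},{"x":0,"y":0,"z":0,"turn":0},{"x":0,"y":0,"z":0,"turn":0},{"x":0,"y":0,"z":0,"turn":0},{"x":0,"y":0,"z":0,"turn":0},{"x":0,"y":0,"z":0,"turn":0}]'
python3 -m crank '[{"x":0,"y":0,"z":0,"turn":0},{"x":0,"y":0,"z":-0.01,"turn":0},{"x":0,"y":0,"z":-0.03,"turn":0},{"x":0,"y":0,"z":-0.06,"turn":0},{"x":0,"y":0,"z":-0.1,"turn":0},{"x":0,"y":0,"z":-0.13,"turn":0},{"x":0,"y":0,"z":-0.15,"turn":0},{"x":0,"y":0,"z":-0.15,"turn":0},{"x":0,"y":0,"z":-0.15,"turn":0}]'
python3 - <<'E'
from h import *
s=imaging.read_camera('side')
cv2.imwrite('pics/s5.png',cv2.resize(s[80:240,180:390,::-1],(756,576),interpolation=cv2.INTER_CUBIC))
E
```

```text
time_s: 11.6
tool_pos: [0.5338, -0.0718, 0.0758]
tool_rot: [179.8, 0.1, -10.3]
force: [-19.8, 2.1, 45.4]
grip_width: 0.0005
grasp_force: 22.6
time_s: 12.72
tool_pos: [0.5337, -0.0722, 0.2185]
tool_rot: [180.0, 0.0, -10.3]
force: [0.0, 0.1, 1.3]
grip_width: 0.0005
grasp_force: 0.0
```

View pics/s5.png

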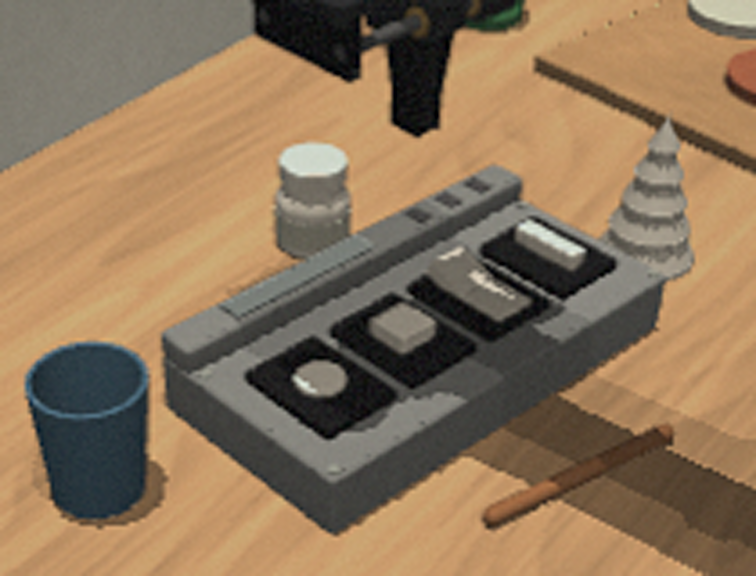

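The rocker (480,280) is over, the round button (320,378) is in, and the square key (402,322) is back up. The tumbler, tree, jar and stick are undisturbed, and the arm is clear.

```bash
python3 -c "
from cell import env
print(env.sign_off())"
```

```text
the job is handed in; nothing more can be done
None
```

The kiln start sequence is done and handed in: I pressed the rocker fully over, locked the round button in, and held the square key down for just over two seconds before letting it back up. The long narrow key and the things around the box were left alone.

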